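Roll-test a stir bar on the ramp

ROBOT

A 7-joint arm with a two-finger parallel gripper is mounted at the origin on a cart in front of the work surface, level with it; the furniture and walls round the work are solid. World frame = base frame: x ahead of the robot, y to its left, z up, the work surface at z = 0. Lengths are in mm, angles in rad, forces in N, time in s.
With the tool pointing down it reaches from about 425 to 950 mm from the base axis. Payload 4.7 kg.
Tool frame: the origin (TCP) lies midway between the tips of the shut fingers; the grasp point (between the pads) lies 19 mm behind it (manip.grasp_offset is the distance from the TCP to the grasp point, in mm); y points along the fingers, z is the direction in which the jaws open and shut, and the axes are right-handed (so a half turn about y gives the same grasp; the last joint's range is limited). The gripper opens to 87 mm and grips with 3 to 60 N. Pads are 19 mm wide; open, the fingers measure 117 mm over their backs; the gripper's body (75 mm by 190 mm) begins 51 mm behind the grasp point.
Start: joints at [1.24, 0.469, -0.049, 1.532, 0.024, 1.141, -0.082], TCP at [200.684, -644.496, 222.573] pointing down, gripper open.
Joint ranges: [-2.59, 2.59], [-0.33, 1.99], [-1.39, 1.29], [0.1, 2.45], [-1.04, 4.18], [0.21, 1.99], [-2.66, 2.66]. Speed limits (rad/s): [2.57, 2.57, 3.14, 3.14, 3.14, 3.14, 3.14].

INTERFACE

Orientations are given as a 3x3 rotation matrix whose columns are the frame's x, y, z axes.
In Python, from workcell import sense, eyes, close_job, manip gives the robot as it stands. The module is installed in compiled form; this text tells all that it offers.
- The arm moves only by the shell command python3 -m crank 'ROWS' [FORCE]. ROWS is JSON, one flat list of numbers, 7 for each row, row after row: the opening, from 0 (shut) to 1 (fully open), then the shift along the world's x, y, z in units of 50 mm (1.0 is 50 mm), then the turn, a rotation vector about the world's x, y, z in units of 8 degrees (1.0 is 8 degrees). In form: [claw, tx, ty, tz, rx, ry, rz, claw, tx, ty, tz, rx, ry, rz, ...]. A call has 1 to 5 rows; each row is the pose to reach, as a shift and turn from the pose commanded when the call began; what a row does not reach only later rows make up. A row lasts 1/10 s, in which the tool goes at most 50 mm and 8.59 degrees, less where a joint would pass 70% of its speed; a pose out of reach is approached as far as the arm can. A call with a gripper value outside its range is refused whole. The fingers move at their own pace and stop on an object; FORCE is the grip in N (left out, the last holds). Time passes only in rows, so rows that repeat a pose let the fingers close. It gives the time, the measured TCP pose, the force and the opening at its end, in the units of the state.
- sense(): the state, without advancing time (a new reading comes with each control period).
- eyes.read_camera(name): name is "scene" or "side" or "wrist"; returns a dict with "image" (480x640x3 uint8, red, green, blue), "vfov" (degrees; the focal length in pixels is half the picture's height over the tangent of half this angle, whatever the lens; pixels are square), "cx", "cy" (the principal point, pixels), "origin" and "rotation" of the camera in the world; the wrist camera has in their place "tool_from_camera" (4x4, takes a point from camera to tool coordinates, whose origin is the TCP and whose axes are the tool frame's). Camera axes: x right, y down, z forward; pixel columns grow to the right and rows downward; lengths in mm; the calibration is good to about 2 mm. A picture is of the moment at which its call begins: read the wrist's pose just before it. There is no depth.
- close_job(): hands the job in, once; it reports no verdict.
The state is a dict: "clock": time; "joints": joint angles; "qvel": joint speeds; "tau": joint torques, N m; "tcp_pos": TCP position; "ee_rot": TCP orientation; "ft_force": force on the tool from outside, world axes, zero at the start; "ft_torque": the same for the moment, N m; "finger_gap": finger opening in mm.
Only numpy, scipy, OpenCV 4.12 (cv2) and the standard library are available. Lean on these libraries where they do the work, as an engineer would, in place of code of your own. Each camera call takes 0.05 s, during which the arm holds its last target.

TASK

Take the stir bar lying in the blue nest of the holder, lay it crosswise on the upper part of the test ramp and let go of it. If it rolls, let it run into the green trough at the foot and leave it there; if it stays on the ramp it is worn, so take it off and put it in the red reject pocket behind the head of the ramp. Leave the spare bar in the black nest.

Things in the scene. Friction and masses are not known exactly. Their poses are not given: they have to be found in the camera images.
- bar_a: white stir bar, 100 mm long, 13 to 16 mm thick, 60 g; origin at its centre, x along its length. Of the two alike bars one is round and rolls down the ramp, the other is worn flat on four sides and stays where released on it. At the start one lies in the blue nest of the holder, the other in the black, each along the holder's x.
- bar_b: white stir bar, 100 mm long, 13 to 16 mm thick, 60 g; origin at its centre, x along its length. Of the two alike bars one is round and rolls down the ramp, the other is worn flat on four sides and stays where released on it. At the start one lies in the blue nest of the holder, the other in the black, each along the holder's x.
- test_stand: fixed stand; mm; origin on the worktop under mid-ramp. Dark steel ramp falls 12 deg to -y: height 80 mm at y=85, 70 at y=40, 44 at y=-85. Two tracks x=24 to 66 each side; slot between is free for fingertips down to z=10. Lay the bar along x, e.g. at y=40. Green trough past the foot: inside y=-141 to -91, floor z=22. Red pocket behind the head: inside y=94 to 196 (centre 145), x=-66 to 66, floor z=6, rim z=50
- holder: fixed grey holder, 110 (x) by 130 (y) mm, origin at the centre of its underside. Two nests of notched posts at x=+-36 mm carry a bar along x: blue nest at y=-40 (bar to test), black nest at y=+40 (spare). Bar centre at z=30 to 32 mm, post tops z=30; between the posts (58 mm clear) fingers may reach down beside the bar to z=12

How it is judged:
By the outcome, as a careful person would: the job done as asked, in the order asked, and still so for the second after the job is handed in, with the robot touching nothing.
It also fails if it takes over 48 s, if anything falls off the work surface, if the arm or the gripper's body presses on something with over 40 N, if the wrist force passes 120 N, or if a joint passes its speed limit or range.

## Working session

There is one attempt and no reset: what is moved stays moved. The work goes in short steps, Python scripts to look and compute and a shell command to move; the robot and the scene stay as the last step left them, time stands still between calls to the robot, and variables do not carry over. Pictures are saved under pics/ and viewed, and the job is handed in when it is done.

```bash
mkdir -p pics
python3 - <<'E'
from workcell import sense, eyes, manip
import cv2
s=sense()
for k,v in s.items(): print(k,v)
print(manip.grasp_offset)
for n in ["scene","side","wrist"]:
    c=eyes.read_camera(n)
    cv2.imwrite(f"pics/{n}0.png",c["image"][:,:,::-1])
    print(n,{k:v for k,v in c.items() if k!="image"})
E
```

```text
clock 0.0
joints [ 1.24007749  0.4694326  -0.04857513  1.53369168  0.02412731  1.14097401
 -0.08230091]
qvel [ 0.00023434 -0.00142498 -0.00334695 -0.00052369  0.00014951 -0.00059922
 -0.00056365]
tau [ 7.75230887e-05 -5.07975268e+01 -8.04877561e-02 -2.36154163e+01
 -6.14374364e-02  3.78722639e-02  1.49927500e-04]
tcp_pos [ 200.46390983 -643.92557049  221.50627902]
ee_rot [[-9.54790119e-01 -6.68367919e-04  2.97279974e-01]
 [-2.97280707e-01  1.79908406e-03 -9.54788429e-01]
 [ 1.03318293e-04 -9.99998158e-01 -1.91644057e-03]]
ft_force [-0.73044471 -0.23858044  0.09584754]
ft_torque [-0.02105863  0.0435625  -0.02033503]
finger_gap 86.98733681500431
18.700000000000003
scene {'vfov': 44.45664548669507, 'cx': 317.3476825025199, 'cy': 237.53941585979115, 'origin': array([-177.48412272,  493.92801943,  579.94075747]), 'rotation': array([[-0.5188447 , -0.48682205,  0.70271223],
       [-0.85455897,  0.2732404 , -0.44166577],
       [ 0.02300327, -0.82966498, -0.55778748]])}
side {'vfov': 56.330780044251746, 'cx': 314.9846605020498, 'cy': 242.88868702698392, 'origin': array([ 263.30023261, -638.48983421,  418.78491185]), 'rotation': array([[ 0.94662231, -0.143769  ,  0.28850766],
       [-0.32216124, -0.39175848,  0.86182216],
       [-0.01087799, -0.90876607, -0.41716412]])}
wrist {'vfov': 61.212715196933274, 'cx': 321.69250281626904, 'cy': 236.24765000817368, 'tool_from_camera': array([[-2.88433526e-04,  9.66412266e-01,  2.56996593e-01,
        -7.03698282e+01],
       [ 5.19034070e-04, -2.56996424e-01,  9.66412215e-01,
        -1.63569476e+02],
       [ 9.99999824e-01,  4.12135670e-04, -4.27474507e-04,
         1.86187222e-01],
       [ 0.00000000e+00,  0.00000000e+00,  0.00000000e+00,
         1.00000000e+00]])}
```

View pics/scene0.png

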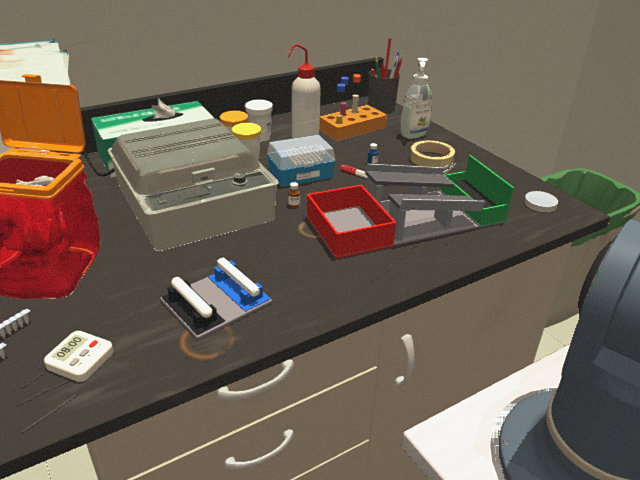

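View pics/side0.png

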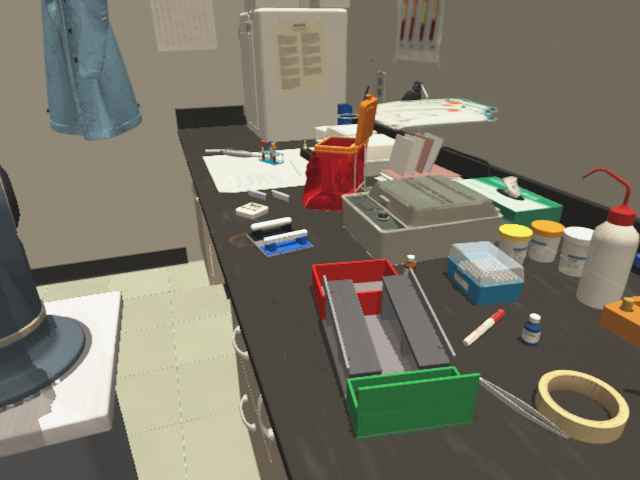

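View pics/wrist0.png

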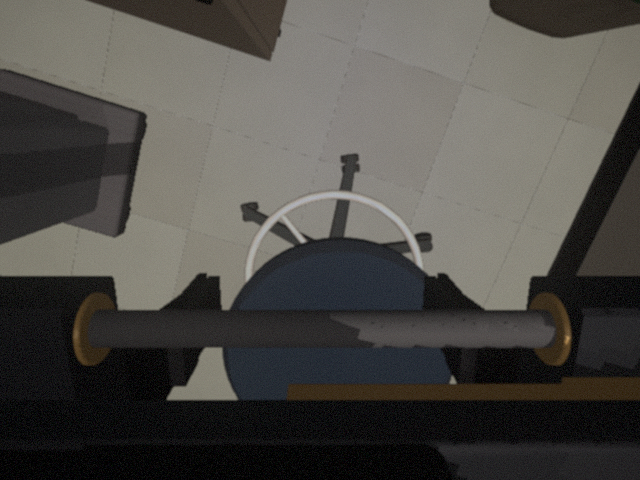

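The scene camera shows the holder at about (215,297), with the blue nest at (240,283) and the black at (190,303). The stand runs from the red pocket (350,220) to the green trough (480,195). I'll zoom in next to get accurate pixels.

Run:
```python
import cv2
a=cv2.imread("pics/scene0.png"); b=cv2.imread("pics/side0.png")
def crop(im,x0,y0,x1,y1,f,n): cv2.imwrite(n,cv2.resize(im[y0:y1,x0:x1],None,fx=f,fy=f,interpolation=cv2.INTER_CUBIC))
crop(a,300,150,520,260,3.5,"pics/c1.png")
crop(a,150,245,290,345,5,"pics/c2.png")
crop(b,300,250,490,440,3,"pics/c3.png")
crop(b,235,205,325,265,8,"pics/c4.png")
```

```text
(no output)
```

View pics/c1.png

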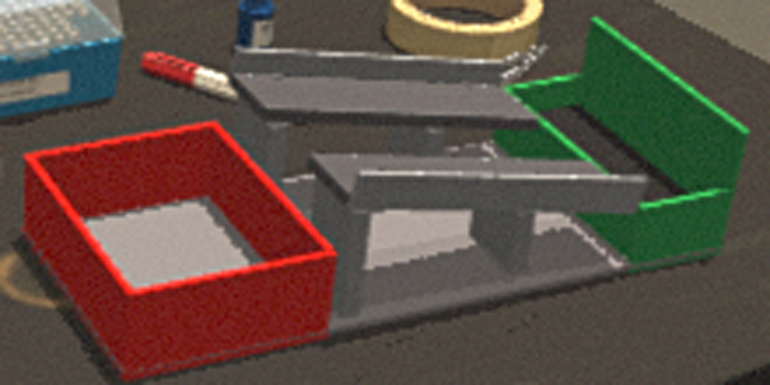

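View pics/c2.png

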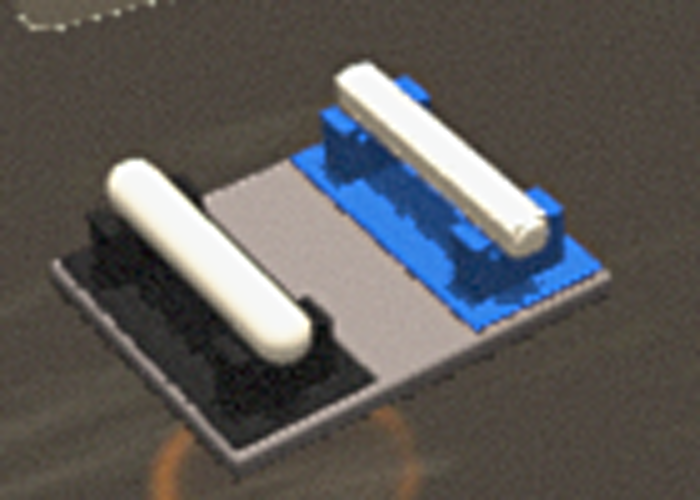

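View pics/c3.png

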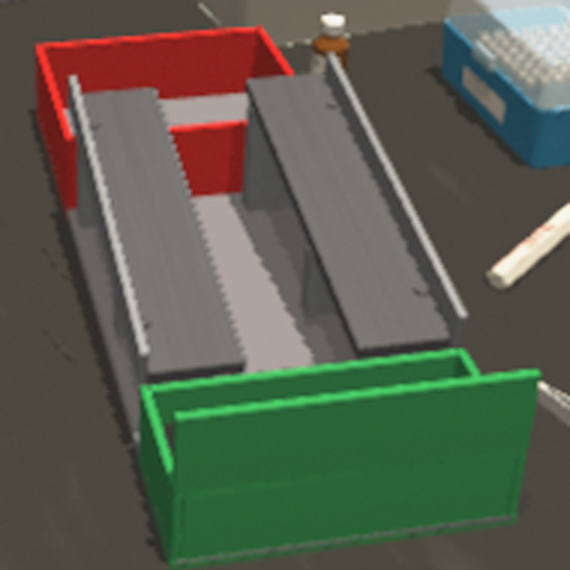

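View pics/c4.png

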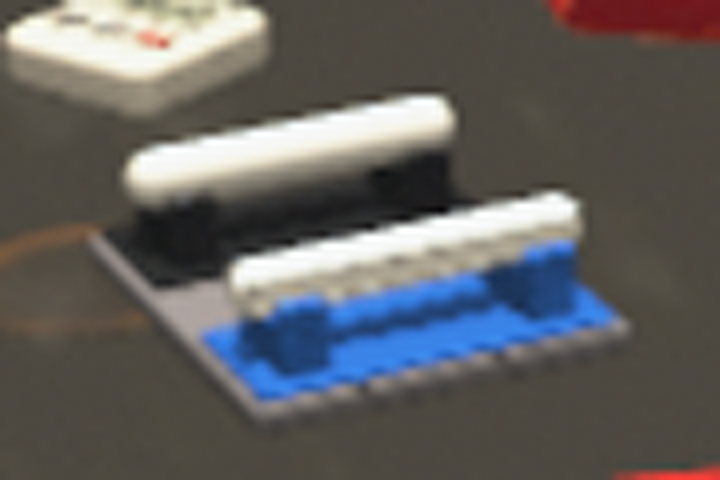

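```bash
cat > fit.py <<'E'
import numpy as np, pickle
from scipy.optimize import least_squares
from workcell import eyes
CAL={"scene":dict(vfov=44.45664548669507,cx=317.3476825025199,cy=237.53941585979115,o=np.array([-177.48412272,493.92801943,579.94075747]),R=np.array([[-0.5188447,-0.48682205,0.70271223],[-0.85455897,0.2732404,-0.44166577],[0.02300327,-0.82966498,-0.55778748]])),
"side":dict(vfov=56.330780044251746,cx=314.9846605020498,cy=242.88868702698392,o=np.array([263.30023261,-638.48983421,418.78491185]),R=np.array([[0.94662231,-0.143769,0.28850766],[-0.32216124,-0.39175848,0.86182216],[-0.01087799,-0.90876607,-0.41716412]]))}
def proj(n,P):
    c=CAL[n]; q=(np.atleast_2d(P)-c["o"])@c["R"]; f=240/np.tan(np.radians(c["vfov"])/2)
    return np.c_[c["cx"]+f*q[:,0]/q[:,2], c["cy"]+f*q[:,1]/q[:,2]]
def T(p,P):
    c,s=np.cos(p[2]),np.sin(p[2]); P=np.atleast_2d(P).astype(float)
    return np.c_[p[0]+c*P[:,0]-s*P[:,1],p[1]+s*P[:,0]+c*P[:,1],P[:,2]]
E
python3 - <<'E'
from fit import *
def S(u,v): return ("scene",300+u/3.5,150+v/3.5)
def H(u,v): return ("scene",150+u/5,245+v/5)
def D(u,v): return ("side",300+u/3,250+v/3)
def G(u,v): return ("side",235+u/8,205+v/8)
def fit(obs,x0,mod):
    def res(p):
        r=[]
        for (n,u,v),P in obs:
            r+=list((proj(n,T(p,mod(P,p)))[0]-[u,v]))
        return np.array(r)
    s=least_squares(res,x0,loss="soft_l1")
    print(np.round(s.x,3), "deg",np.degrees(s.x[2])); print(np.round(res(s.x).reshape(-1,2),1).tolist()); return s.x
# stand; p[3]=wall
w='w'
st=[(S(130,292),('r',-1,1)),(S(335,253),('r',-1,-1)),(S(217,123),('r',1,-1)),(S(25,155),('r',1,1)),
 (D(38,45),('r',-1,1)),(D(262,30),('r',1,1)),
 (D(158,88),(-24,85,80)),(D(247,85),(24,85,80)),(D(243,365),(-24,-85,44)),(D(360,348),(24,-85,44)),
 (S(313,155),(-24,85,80)),(S(270,115),(24,85,80)),(S(540,122),(24,-85,44))]
def m(P,p):
    if P[0]=='r': return (P[1]*(66+p[3]),145+P[2]*(51+p[3]),50)
    return P
a=fit(st,[600,-250,0,3],m)
ho=[(H(52,262),(55,65)),(H(240,455),(-55,65)),(H(608,275),(-55,-65)),(G(92,235),(-55,65)),(G(260,402),(-55,-65)),(G(628,325),(55,-65))]
b=fit(ho,[600,50,0,4],lambda P,p:(P[0],P[1],p[3]))
# bar ends in blue nest check: predict
for n,y in (("blue",-40),("black",40)):
    e=T(b,[(-50,y,31),(50,y,31)]); print(n,e.round(1).tolist())
    for c in("scene","side"): print(c,proj(c,e).round(1).tolist())
for nm,P in (("ramp y40",(0,40,70)),("trough",(0,-116,22)),("pocket",(0,145,6)),("blue",None)):
    print(nm,(T(a,P) if P else T(b,(0,-40,31))).round(1))
E
```

```text
[ 5.17487e+02 -1.69600e+02 -1.78000e-01  2.74800e+00] deg -10.203441915498207
[[0.7, -0.4], [0.6, -0.7], [0.4, -0.7], [1.5, -0.7], [0.0, -0.8], [-0.2, -1.6], [-0.9, -1.2], [-0.4, -2.7], [0.8, -1.8], [-1.0, -0.3], [-0.2, -1.1], [-0.1, -2.2], [1.3, -1.2]]
[591.109  74.03   -1.24    3.654] deg -71.05135150863816
[[121.2, -90.3], [41.6, -105.2], [22.6, -40.7], [116.7, 16.0], [47.6, 13.1], [39.0, 45.0]]
blue [[537.0, 108.3, 31.0], [569.5, 13.8, 31.0]]
scene [[285.0, 238.9], [323.1, 215.3]]
side [[326.5, 253.3], [361.3, 272.1]]
black [[612.7, 134.3, 31.0], [645.2, 39.7, 31.0]]
scene [[251.0, 221.7], [289.6, 200.1]]
side [[356.5, 242.6], [392.0, 259.5]]
ramp y40 [[ 524.6 -130.2   70. ]]
trough [[ 496.9 -283.8   22. ]]
pocket [[543.2 -26.9   6. ]]
blue [[553.3  61.   31. ]]
```

Run:
```python
from fit import *
def H(u,v): return ("scene",150+u/5,245+v/5)
def G(u,v): return ("side",235+u/8,205+v/8)
ho=[(H(52,262),(55,65)),(H(240,455),(-55,65)),(H(608,275),(-55,-65)),(G(92,235),(-55,65)),(G(260,402),(-55,-65)),(G(628,325),(55,-65))]
def res(p): return np.concatenate([proj(n,T(p,(P[0],P[1],p[3])))[0]-[u,v] for (n,u,v),P in ho])
for y0 in (100,200,300):
  for th in (-.5,0,.5):
    s=least_squares(res,[550,y0,th,4]); print(s.cost.round(1),s.x.round(3))
    if s.cost<30: b=s.x
print(res(b).reshape(-1,2).round(1).tolist())
for n,y in (("blue",-40),("black",40)):
    e=T(b,[(-50,y,31),(50,y,31)]); print(n,e.round(1).tolist())
    for c in("scene","side"): print(c,proj(c,e).round(1).tolist())
print("blue",T(b,(0,-40,31)).round(1), "deg",np.degrees(b[2]))
```

```text
2.7 [4.79013e+02 2.57923e+02 1.51000e-01 6.65900e+00]
2.7 [4.79013e+02 2.57923e+02 1.51000e-01 6.65900e+00]
2.7 [4.79013e+02 2.57923e+02 1.51000e-01 6.65900e+00]
2.7 [4.79013e+02 2.57923e+02 1.51000e-01 6.65900e+00]
2.7 [4.79013e+02 2.57923e+02 1.51000e-01 6.65900e+00]
2.7 [4.79013e+02 2.57923e+02 1.51000e-01 6.65900e+00]
2.7 [4.79013e+02 2.57923e+02 1.51000e-01 6.65900e+00]
2.7 [4.79013e+02 2.57923e+02 1.51000e-01 6.65900e+00]
2.7 [4.79013e+02 2.57923e+02 1.51000e-01 6.65900e+00]
[[-0.5, -0.4], [-0.7, 1.0], [1.3, -0.5], [-0.2, -0.3], [-0.2, 0.7], [0.9, -0.4]]
blue [[435.6, 210.9, 31.0], [534.4, 225.9, 31.0]]
scene [[256.8, 291.8], [220.2, 260.2]]
side [[264.5, 240.5], [307.0, 231.4]]
black [[423.6, 290.0, 31.0], [522.4, 305.0, 31.0]]
scene [[209.6, 314.4], [174.6, 279.6]]
side [[251.3, 227.6], [291.7, 219.6]]
blue [[485.  218.4  31. ]] deg 8.62894348219425
```

The two cameras agree to about 1–2 px:

| Item | World position (mm) | Yaw |
|---|---|---|
| Holder | (479, 258) | +8.65° |
| Blue bar | (485, 218.4, 31) | +8.65° |
| Stand | (517.5, −169.6) | −10.2° |

These fit the reach and the sizes given. I'll move round in an arc at height, with the jaws at 40 mm so they stay clear of the spare bar.

```bash
python3 -m crank '[0.46,0.64,0.76,0,0,0,-0.2, 0.46,1.28,1.52,0,0,0,-0.4, 0.46,1.92,2.28,0,0,0,-0.6, 0.46,2.56,3.04,0,0,0,-0.85, 0.46,3.2,3.8,0,0,0,-1.08]' 20
python3 -m crank '[0.46,0.48,0.88,0,0,0,0, 0.46,0.96,1.76,0,0,0,0, 0.46,1.44,2.64,0,0,0,0, 0.46,1.92,3.52,0,0,0,0, 0.46,2.4,4.4,0,0,0,0]'
```

```text
clock: 0.65
tcp_pos: [361.5, -452.7, 222.4]
ee_rot: [[-0.989, -0.0, 0.149], [-0.149, 0.0, -0.989], [0.0, -1.0, -0.0]]
ft_force: [0.8, -0.4, 0.9]
finger_gap: 55.0
clock: 1.15
tcp_pos: [480.8, -233.2, 222.6]
ee_rot: [[-0.989, 0.0, 0.15], [-0.15, -0.0, -0.989], [-0.0, -1.0, 0.0]]
ft_force: [0.4, -0.4, 0.1]
finger_gap: 40.1
```

```bash
python3 -m crank '[0.46,0.1,0.98,0,0,0,0, 0.46,0.2,1.96,0,0,0,0, 0.46,0.3,2.94,0,0,0,0, 0.46,0.4,3.92,0,0,0,0, 0.46,0.5,4.9,0,0,0,0]'
python3 -m crank '[0.46,-0.1,0.9,0,0,0,0, 0.46,-0.2,1.8,0,0,0,0, 0.46,-0.4,2.8,-0.2,0,0,0, 0.46,-0.6,3.7,-0.6,0,0,0, 0.46,-0.6,3.7,-1.2,0,0,0]'
python3 - <<'E'
from workcell import sense,eyes
import cv2,pickle
s=sense(); c=eyes.read_camera("wrist"); cv2.imwrite("pics/w1.png",c["image"][:,:,::-1]); pickle.dump((s,c),open("w1.pkl","wb"))
print(s["tcp_pos"],s["ee_rot"][:,2])
E
```

```text
clock: 1.65
tcp_pos: [505.1, 11.8, 222.6]
ee_rot: [[-0.989, 0.0, 0.15], [-0.15, -0.0, -0.989], [-0.0, -1.0, 0.0]]
ft_force: [0.8, 0.4, 0.6]
finger_gap: 39.9
clock: 2.15
tcp_pos: [474.3, 203.1, 164.0]
ee_rot: [[-0.987, 0.004, 0.161], [-0.161, 0.006, -0.987], [-0.005, -1.0, -0.005]]
ft_force: [-0.2, -0.5, -0.3]
finger_gap: 40.0
[474.29389735 203.14848775 163.95610192] [ 0.1610341  -0.98693528 -0.00517469]
```

View pics/w1.png

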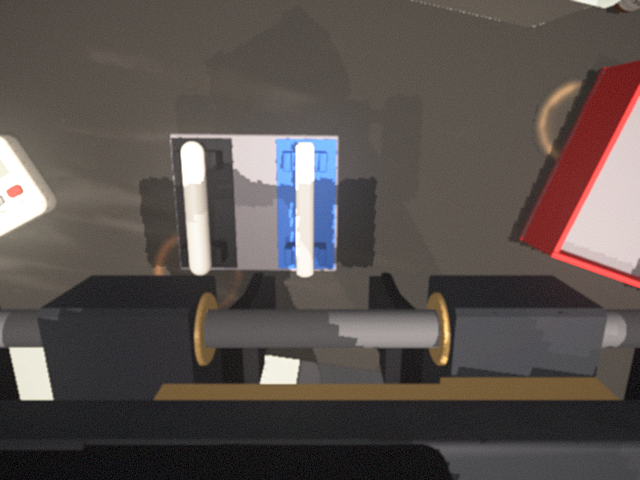

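The wrist view shows the blue-nest bar running from (304,142) to (305,276), almost upright in the picture. That means the jaws are square to it. Next I'll work out its position from this view.

```bash
cat > wr.py <<'E'
import numpy as np,pickle
def ray(f,u,v,z):
    s,c=pickle.load(open(f,"rb")); fl=240/np.tan(np.radians(c["vfov"])/2)
    M=c["tool_from_camera"]; d=np.array([(u-c["cx"])/fl,(v-c["cy"])/fl,1]); R=np.array(s["ee_rot"])
    o=R@M[:3,3]+s["tcp_pos"]; d=R@M[:3,:3]@d
    return o+d*(z-o[2])/d[2]
E
python3 - <<'E'
from wr import *
from workcell import sense
a=ray("w1.pkl",304.3,142,31);b=ray("w1.pkl",305,276,31)
print(a,b,(a+b)/2,np.linalg.norm(a-b),np.degrees(np.arctan2(*(a-b)[[1,0]])))
for (u,v) in ((171,134),(338,134),(337,270)): print(ray("w1.pkl",u,v,6))
s=sense();print(s["tcp_pos"],s["clock"],np.degrees(np.arctan2(s["ee_rot"][1,2],s["ee_rot"][0,2])),s["qvel"].round(2))
E
```

```text
[533.01829298 226.00957553  31.        ] [432.90776337 210.20527112  31.        ] [482.96302818 218.10742333  31.        ] 101.35035360925973 8.971162855320689
[521.51114504 329.41851056   6.        ]
[542.28154312 202.38950267   6.        ]
[433.27855046 184.28567077   6.        ]
[471.4041211  197.75132776 157.8785488 ] 2.2 -80.92172147098196 [ 0.06 -0.02  0.07  0.02 -0.03  0.15  0.07]
```

```bash
python3 -m crank '[0.46,0.17,0.45,0,0,0,0, 0.46,0.17,0.45,-0.6,0,0,0, 0.46,0.17,0.45,-1.4,0,0,0, 0.46,0.17,0.45,-1.9,0,0,0, 0.46,0.17,0.45,-1.9,0,0,0]'
python3 - <<'E'
from workcell import sense,eyes
import cv2,pickle
s=sense(); c=eyes.read_camera("wrist"); cv2.imwrite("pics/w2.png",c["image"][:,:,::-1]); pickle.dump((s,c),open("w2.pkl","wb"))
print(s["tcp_pos"],s["ee_rot"][:,2],s["qvel"].round(3))
E
```

```text
clock: 2.7
tcp_pos: [481.8, 214.8, 64.6]
ee_rot: [[-0.989, -0.007, 0.149], [-0.149, -0.004, -0.989], [0.008, -1.0, 0.003]]
ft_force: [-0.9, -0.1, -0.7]
finger_gap: 40.7
[481.76524104 214.84406129  64.62345538] [ 0.14903169 -0.98882762  0.00308035] [ 0.01  -0.055 -0.027 -0.053 -0.018  0.026  0.016]
```

View pics/w2.png

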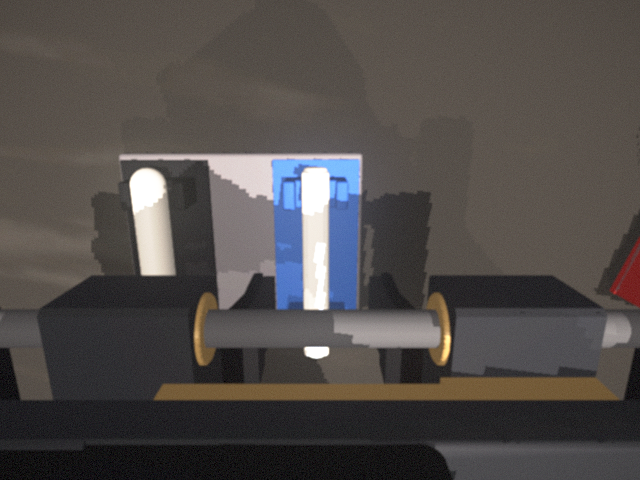

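The bar now runs from (315,168) to (316,357), between the two fingers and slightly left of mid-gap.

Run:
```python
from wr import *
from workcell import sense
a=ray("w2.pkl",315,168,31);b=ray("w2.pkl",316.3,357,31)
print(a,b,(a+b)/2,np.linalg.norm(a-b),np.degrees(np.arctan2(*(a-b)[[1,0]])))
s=sense();print(s["tcp_pos"],s["clock"],np.degrees(np.arctan2(s["ee_rot"][1,2],s["ee_rot"][0,2])),s["qvel"].round(2))
```

```text
[532.44107082 225.57794187  31.        ] [431.11497909 210.0093324   31.        ] [481.77802496 217.79363714  31.        ] 102.51516212612978 8.735103164741505
[483.2951074  216.08506939  66.70054911] 2.75 -81.41687108900952 [ 0.01 -0.04 -0.02 -0.04 -0.   -0.    0.  ]
```

```bash
python3 -m crank '[0.46,0,0,-0.4,0,0,0, 0.46,0,0,-0.8,0,0,0, 0.46,0,0,-1.06,0,0,0, 0.46,0,0,-1.06,0,0,0, 0.46,0,0,-1.06,0,0,0]'
python3 -m crank '[0,0,0,0,0,0,0, 0,0,0,0,0,0,0, 0,0,0,0,0,0,0, 0,0,0,0,0,0,0, 0,0,0,0,0,0,0]' 20
```

```text
clock: 3.25
tcp_pos: [484.7, 217.7, 15.6]
ee_rot: [[-0.989, 0.002, 0.15], [-0.15, 0.001, -0.989], [-0.002, -1.0, -0.0]]
ft_force: [0.1, 0.2, 0.2]
finger_gap: 39.9
clock: 3.75
tcp_pos: [484.0, 217.5, 14.8]
ee_rot: [[-0.989, 0.0, 0.15], [-0.15, 0.0, -0.989], [-0.0, -1.0, 0.0]]
ft_force: [0.1, -0.5, 2.0]
finger_gap: 12.3
```

```bash
python3 -m crank '[0,0,0,0.4,0,0,0, 0,0,0,1.2,0,0,0, 0,0,-0.2,2.1,0,0,0, 0,0.1,-0.8,2.8,0,0,0, 0,0.2,-1.6,3.0,0,0,0]'
python3 -m crank '[0,0.12,-0.9,0,0,0,-0.47, 0,0.24,-1.8,0,0,0,-0.94, 0,0.36,-2.7,0,0,0,-1.41, 0,0.48,-3.6,0,0,0,-1.88, 0,0.6,-4.4,0,0,0,-2.35]'
python3 -m crank '[0,0.02,-0.4,0,0,0,0, 0,0.02,-0.8,0,0,0,0, 0,0.02,-0.92,0,0,0,0, 0,0.02,-0.92,0,0,0,0]'
python3 - <<'E'
from workcell import sense,eyes
import cv2,pickle
s=sense(); c=eyes.read_camera("wrist"); cv2.imwrite("pics/w3.png",c["image"][:,:,::-1]); pickle.dump((s,c),open("w3.pkl","wb"))
print(s["tcp_pos"],s["ee_rot"][:,2],s["qvel"].round(3))
E
```

```text
clock: 4.25
tcp_pos: [496.0, 139.7, 168.8]
ee_rot: [[-0.988, 0.008, 0.155], [-0.155, 0.003, -0.988], [-0.008, -1.0, -0.002]]
ft_force: [1.5, -0.1, -0.0]
finger_gap: 12.4
clock: 4.75
tcp_pos: [523.5, -85.0, 164.5]
ee_rot: [[-0.984, -0.0, -0.18], [0.18, -0.001, -0.984], [0.0, -1.0, 0.001]]
ft_force: [0.8, 0.3, 0.2]
finger_gap: 13.0
clock: 5.15
tcp_pos: [524.6, -129.1, 164.3]
ee_rot: [[-0.984, -0.001, -0.178], [0.178, 0.0, -0.984], [0.001, -1.0, 0.0]]
ft_force: [0.0, 0.3, -0.3]
finger_gap: 12.6
[ 524.57838002 -129.05751256  164.33430044] [-1.77796336e-01 -9.84067305e-01  3.50005403e-05] [-0.024 -0.006 -0.032  0.006 -0.01   0.    -0.009]
```

View pics/w3.png

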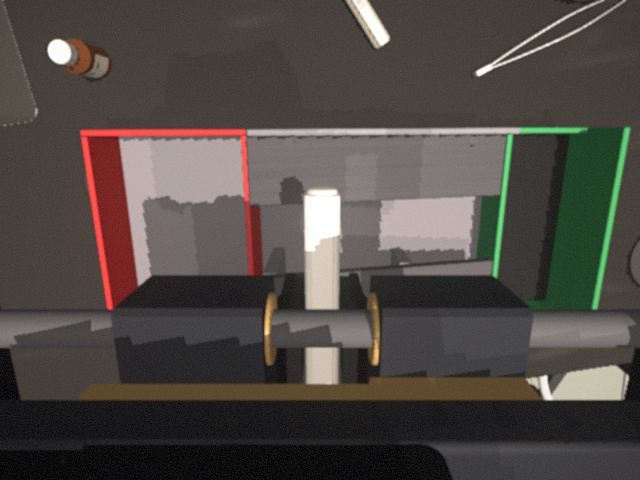

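The bar is held crosswise, far end at (322,190). The tracks of the stand lie parallel to the picture edges. I'll check the stand pose from this view.

Run:
```python
from wr import *
p=(517.487,-169.6,-0.178)
def loc(w): 
    c,s=np.cos(p[2]),np.sin(p[2]); d=w[:2]-np.array(p[:2]); return np.round([c*d[0]+s*d[1],-s*d[0]+c*d[1],w[2]],1)
for u,v,z,e in ((82,131,50,"68.7,198.7"),(246,131,50,"68.7,92.5"),(249,204,80,"24,85"),(502,195,44,"24,-85"),(249,275,80,"-24,85"),(496,262,44,"-24,-85?"),(628,129,85,"68,-144?"),(511,135,50,"68,-90?")):
    print(e,loc(ray("w3.pkl",u,v,z)))
import pickle
s,c=pickle.load(open("w3.pkl","rb"))
print("bar far end z180",loc(ray("w3.pkl",322,190,180.5)),"near",loc(ray("w3.pkl",322,383,180.5)),"tcp",loc(s["tcp_pos"]))
```

```text
68.7,198.7 [ 68.5 200.2  50. ]
68.7,92.5 [68.4 91.4 50. ]
24,85 [24.9 86.2 80. ]
24,-85 [ 24.6 -85.9  44. ]
-24,85 [-21.8  88.4  80. ]
-24,-85? [-25.1 -87.1  44. ]
68,-144? [  69.7 -136.    85. ]
68,-90? [ 65.8 -84.6  50. ]
bar far end z180 [ 48.5  41.  180.5] near [-32.2  41.1 180.5] tcp [ -0.2  41.2 164.3]
```

```bash
python3 -m crank '[0,0,0,-0.3,0.74,-0.13,0, 0,0,0,-0.9,1.476,-0.266,0, 0,0,0,-1.5,1.476,-0.266,0, 0,0,0,-1.84,1.476,-0.266,0, 0,0,0,-1.84,1.476,-0.266,0]'
python3 -m crank '[0,0,0,-0.1,0,0,0, 0,0,0,-0.16,0,0,0, 0,0,0,-0.16,0,0,0]'
```

```text
clock: 5.7
tcp_pos: [523.0, -126.4, 70.4]
ee_rot: [[-0.985, 0.031, -0.171], [0.174, 0.207, -0.963], [0.005, -0.978, -0.21]]
ft_force: [-0.5, -0.2, -0.7]
finger_gap: 12.5
clock: 6.0
tcp_pos: [525.4, -128.0, 65.2]
ee_rot: [[-0.985, 0.038, -0.171], [0.175, 0.204, -0.963], [-0.001, -0.978, -0.208]]
ft_force: [0.5, 0.4, -0.1]
finger_gap: 12.7
```

Run:
```python
from workcell import sense,eyes
import cv2
s=sense(); print(s["tcp_pos"],s["ft_force"])
for n in("side","scene"):
    im=eyes.read_camera(n)["image"][:,:,::-1]
    y0,y1,x0,x1=(230,430,300,500) if n=="side" else (130,270,290,490)
    cv2.imwrite(f"pics/{n}2.png",cv2.resize(im[y0:y1,x0:x1],None,fx=3,fy=3,interpolation=cv2.INTER_CUBIC))
```

```text
[ 525.40309767 -128.04005899   65.18879814] [ 0.49149712  0.36907669 -0.13199079]
```

View pics/side2.png

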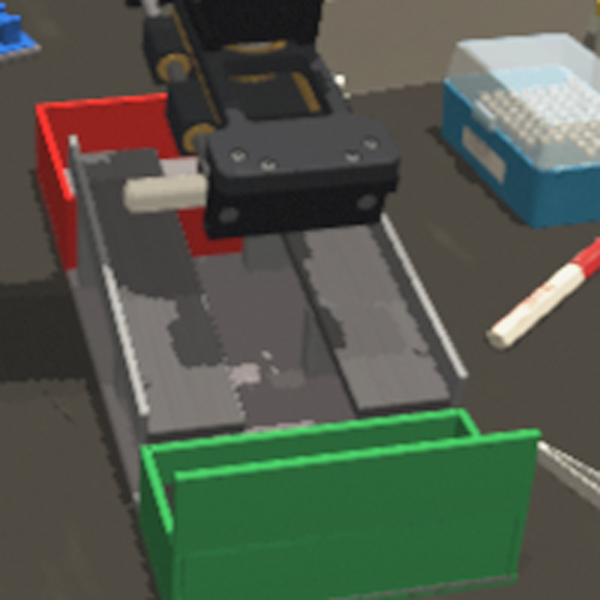

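View pics/scene2.png

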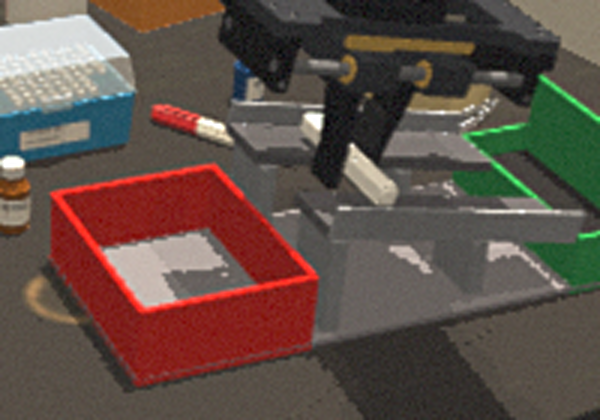

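The bar sits crosswise just above the upper tracks (scene crop, 300–400 by 120–200), so I'll ease it down while watching the force.

```bash
python3 -m crank '[0,0,0,-0.03,0,0,0, 0,0,0,-0.05,0,0,0, 0,0,0,-0.05,0,0,0]'; python3 -m crank '[0,0,0,-0.02,0,0,0, 0,0,0,-0.02,0,0,0]'
```

```text
clock: 6.4
tcp_pos: [524.8, -128.5, 62.0]
ee_rot: [[-0.984, 0.037, -0.172], [0.176, 0.204, -0.963], [-0.0, -0.978, -0.208]]
ft_force: [-0.5, 0.1, -0.7]
finger_gap: 12.7
clock: 6.6
tcp_pos: [525.0, -128.6, 61.3]
ee_rot: [[-0.984, 0.037, -0.172], [0.176, 0.204, -0.963], [-0.0, -0.978, -0.208]]
ft_force: [-0.4, 0.3, 2.3]
finger_gap: 13.0
```

Contact force is 2.3 N at z=61.3, close to the 61.3 predicted. Releasing.

```bash
python3 -m crank '[0.6,0,0,0,0,0,0, 0.6,0,0,0,0,0,0, 0.6,0,0,0,0,0,0]'
python3 -m crank '[0.6,-0.01,-0.06,0.3,0,0,0, 0.6,-0.03,-0.2,0.95,0,0,0, 0.6,-0.06,-0.36,1.7,0,0,0, 0.6,-0.06,-0.36,1.7,0,0,0, 0.6,-0.06,-0.36,1.7,0,0,0]'
python3 - <<'E'
from workcell import sense,eyes
import cv2,pickle
for n in("side","scene"):
    im=eyes.read_camera(n)["image"][:,:,::-1]
    y0,y1,x0,x1=(230,430,300,500) if n=="side" else (130,270,290,490)
    cv2.imwrite(f"pics/{n}3.png",cv2.resize(im[y0:y1,x0:x1],None,fx=3,fy=3,interpolation=cv2.INTER_CUBIC))
s=sense(); c=eyes.read_camera("wrist"); cv2.imwrite("pics/w4.png",c["image"][:,:,::-1]); pickle.dump((s,c),open("w4.pkl","wb"))
print(s["tcp_pos"])
E
```

```text
clock: 6.9
tcp_pos: [524.9, -128.5, 61.0]
ee_rot: [[-0.984, 0.037, -0.172], [0.176, 0.205, -0.963], [-0.0, -0.978, -0.208]]
ft_force: [0.1, -0.3, -0.3]
finger_gap: 29.2
clock: 7.4
tcp_pos: [522.2, -146.9, 146.7]
ee_rot: [[-0.984, 0.038, -0.172], [0.177, 0.204, -0.963], [-0.002, -0.978, -0.207]]
ft_force: [-0.4, 0.4, -0.2]
finger_gap: 51.8
[ 520.98472008 -146.02107498  144.99471251]
```

View pics/scene3.png

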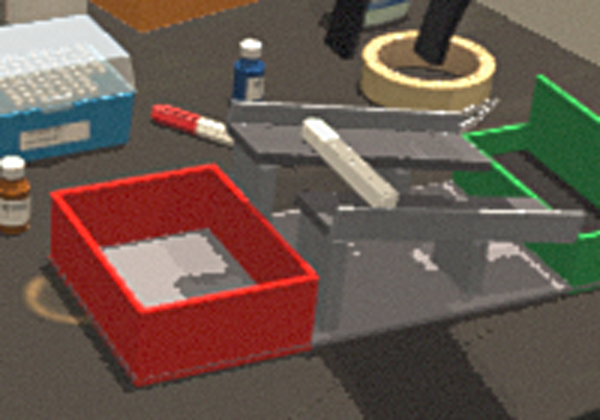

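View pics/w4.png

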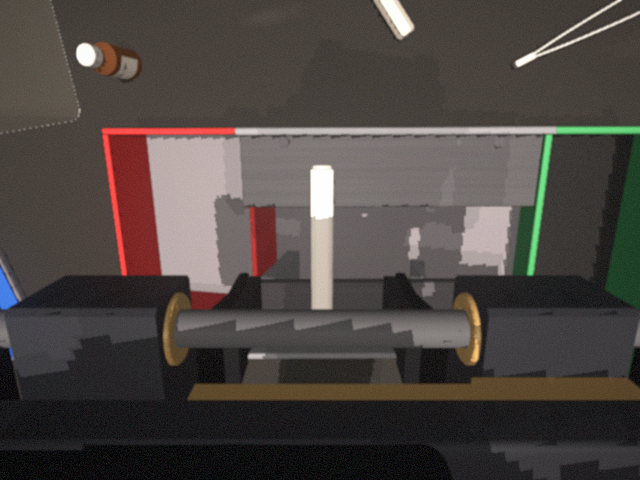

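The bar is still on the tracks, at (300–400, 120–205) in the scene crop and u≈321 in the wrist view. I'll wait a second and look again to confirm it isn't creeping.

```bash
python3 -m crank '[0.6,0,0,0,0,0,0, 0.6,0,0,0,0,0,0, 0.6,0,0,0,0,0,0, 0.6,0,0,0,0,0,0, 0.6,0,0,0,0,0,0]' >/dev/null
python3 -m crank '[0.6,0,0,0,0,0,0, 0.6,0,0,0,0,0,0, 0.6,0,0,0,0,0,0, 0.6,0,0,0,0,0,0, 0.6,0,0,0,0,0,0]'
python3 - <<'E'
from workcell import sense,eyes
import cv2,pickle
for n in("scene",):
    im=eyes.read_camera(n)["image"][:,:,::-1]
    y0,y1,x0,x1=(130,270,290,490)
    r=cv2.resize(im[y0:y1,x0:x1],None,fx=3,fy=3,interpolation=cv2.INTER_CUBIC)
    print("diff",cv2.absdiff(r,cv2.imread("pics/scene3.png"))[100:220,280:420].mean())
    cv2.imwrite(f"pics/{n}4.png",r)
s=sense(); c=eyes.read_camera("wrist"); cv2.imwrite("pics/w5.png",c["image"][:,:,::-1]); pickle.dump((s,c),open("w5.pkl","wb"))
a=s
print(s["tcp_pos"],s["clock"])
E
```

```text
clock: 8.55
tcp_pos: [521.9, -146.5, 146.1]
ee_rot: [[-0.984, 0.037, -0.172], [0.176, 0.205, -0.963], [-0.0, -0.978, -0.208]]
ft_force: [-0.8, 0.3, -0.7]
finger_gap: 52.1
diff 2.258373015873016
[ 521.89488063 -146.52291553  146.08460185] 8.6
```

View pics/scene4.png

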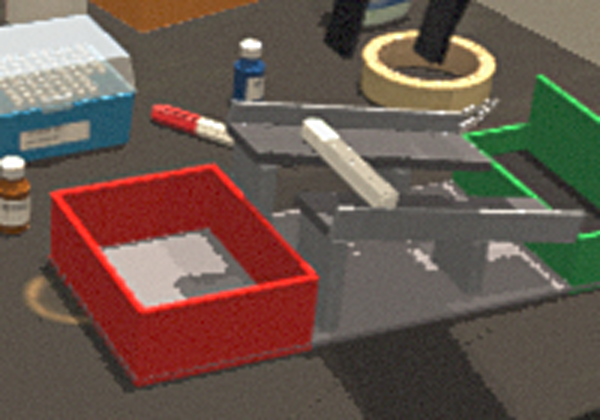

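View pics/w5.png

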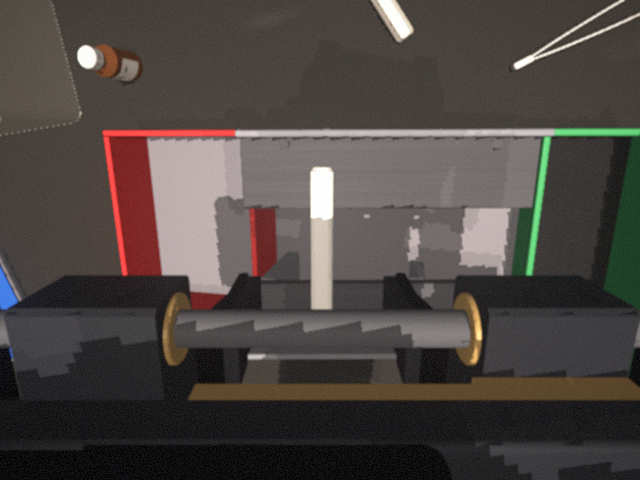

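The bar hasn't moved after more than a second, so it is worn. I'll pick it up again and put it in the red pocket.

```bash
python3 -m crank '[0.6,0.02,0.13,-0.6,0,0,0, 0.6,0.04,0.25,-1.2,0,0,0, 0.6,0.06,0.34,-1.63,0,0,0, 0.6,0.06,0.34,-1.63,0,0,0, 0.6,0.06,0.34,-1.63,0,0,0]'
python3 -m crank '[0,0,0,0,0,0,0, 0,0,0,0,0,0,0, 0,0,0,0,0,0,0, 0,0,0,0,0,0,0, 0,0,0,0,0,0,0]' 25
python3 -m crank '[0,0,0,0,0,0,0, 0,-0.01,-0.06,0.3,0,0,0, 0,-0.03,-0.2,0.95,0,0,0, 0,-0.06,-0.36,1.7,0,0,0, 0,-0.06,-0.36,1.7,0,0,0]'
```

```text
clock: 9.15
tcp_pos: [525.2, -129.6, 64.8]
ee_rot: [[-0.984, 0.037, -0.172], [0.176, 0.205, -0.963], [-0.0, -0.978, -0.208]]
ft_force: [0.7, -0.6, 1.0]
finger_gap: 52.5
clock: 9.65
tcp_pos: [525.0, -129.7, 64.9]
ee_rot: [[-0.984, 0.037, -0.172], [0.176, 0.204, -0.963], [-0.001, -0.978, -0.208]]
ft_force: [0.7, 0.9, -0.6]
finger_gap: 20.4
clock: 10.15
tcp_pos: [525.1, -149.7, 154.2]
ee_rot: [[-0.984, 0.046, -0.173], [0.178, 0.2, -0.963], [-0.01, -0.979, -0.205]]
ft_force: [0.4, -0.2, -1.4]
finger_gap: 12.5
```

```bash
python3 -m crank '[0,0.1,0.5,0,-0.5,0.09,0, 0,0.2,1.1,0,-1.0,0.18,0, 0,0.32,1.8,0,-1.476,0.266,0, 0,0.44,2.5,0,-1.476,0.266,0, 0,0.44,2.5,0,-1.476,0.266,0]'
python3 - <<'E'
from workcell import sense,eyes
import cv2,pickle
im=eyes.read_camera("scene")["image"][:,:,::-1]
cv2.imwrite("pics/scene5.png",cv2.resize(im[100:270,270:510],None,fx=3,fy=3,interpolation=cv2.INTER_CUBIC))
s=sense(); c=eyes.read_camera("wrist"); cv2.imwrite("pics/w6.png",c["image"][:,:,::-1]); pickle.dump((s,c),open("w6.pkl","wb"))
print(s["tcp_pos"],s["clock"])
E
```

```text
clock: 10.65
tcp_pos: [544.1, -14.8, 149.3]
ee_rot: [[-0.986, 0.0, -0.165], [0.165, 0.004, -0.986], [0.0, -1.0, -0.004]]
ft_force: [0.5, -0.2, -0.3]
finger_gap: 13.0
[543.6597228  -18.73363802 149.03781151] 10.7
```

View pics/scene5.png

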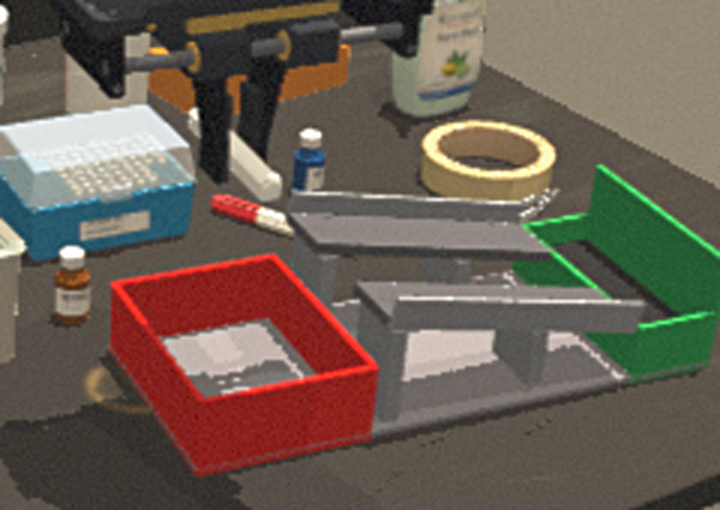

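View pics/w6.png

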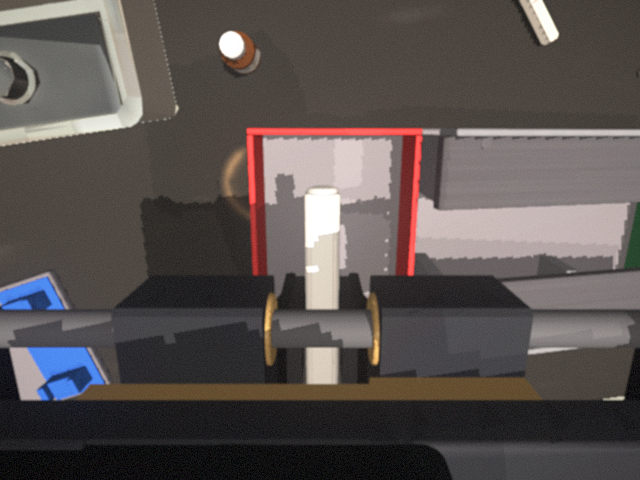

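The bar is held level at (305–340, 188–385) in the wrist view, with the pocket walls at u=255 and 417 on either side of it. Now lowering.

```bash
python3 -m crank '[0,0,0,-0.4,0,0,0, 0,0,0,-1.1,0,0,0, 0,0,0,-1.8,0,0,0, 0,0,0,-2.3,0,0,0, 0,0,0,-2.3,0,0,0]'
python3 -m crank '[0,0,0,-0.2,0,0,0, 0,0,0,-0.4,0,0,0, 0,0,0,-0.4,0,0,0]'
```

```text
clock: 11.25
tcp_pos: [540.4, -24.8, 30.9]
ee_rot: [[-0.984, -0.009, -0.179], [0.179, -0.001, -0.984], [0.008, -1.0, 0.002]]
ft_force: [-2.0, -0.8, -0.0]
finger_gap: 12.9
clock: 11.55
tcp_pos: [543.6, -22.9, 14.2]
ee_rot: [[-0.984, -0.001, -0.177], [0.177, -0.0, -0.984], [0.001, -1.0, 0.0]]
ft_force: [0.7, 0.2, -1.3]
finger_gap: 12.3
```

```bash
python3 -m crank '[0.4,0,0,0,0,0,0, 0.4,0,0,0,0,0,0, 0.4,0,0,0,0,0,0, 0.4,0,0,0,0,0,0, 0.4,0,0,0,0,0,0]'
python3 -m crank '[0.4,0,0,0.5,0,0,0, 0.4,0,0,1.3,0,0,0, 0.4,0,0,2.2,0,0,0, 0.4,0,0,3.0,0,0,0, 0.4,0,0,3.4,0,0,0]'
python3 - <<'E'
from workcell import sense,eyes
import cv2,pickle
for n in("side","scene"):
    im=eyes.read_camera(n)["image"][:,:,::-1]
    y0,y1,x0,x1=(200,400,230,430) if n=="side" else (130,340,150,420)
    cv2.imwrite(f"pics/{n}6.png",cv2.resize(im[y0:y1,x0:x1],None,fx=2.8,fy=2.8,interpolation=cv2.INTER_CUBIC))
s=sense(); c=eyes.read_camera("wrist"); cv2.imwrite("pics/w7.png",c["image"][:,:,::-1])
print(s["tcp_pos"],s["clock"])
E
```

```text
clock: 12.05
tcp_pos: [544.1, -22.5, 14.8]
ee_rot: [[-0.984, 0.001, -0.176], [0.176, -0.0, -0.984], [-0.001, -1.0, 0.0]]
ft_force: [0.0, -0.2, 0.6]
finger_gap: 33.9
clock: 12.55
tcp_pos: [545.6, -22.3, 188.6]
ee_rot: [[-0.984, 0.006, -0.176], [0.176, -0.0, -0.984], [-0.006, -1.0, -0.001]]
ft_force: [-0.3, -0.3, -0.9]
finger_gap: 34.8
[546.10423365 -22.3977828  188.25944095] 12.65
```

View pics/scene6.png

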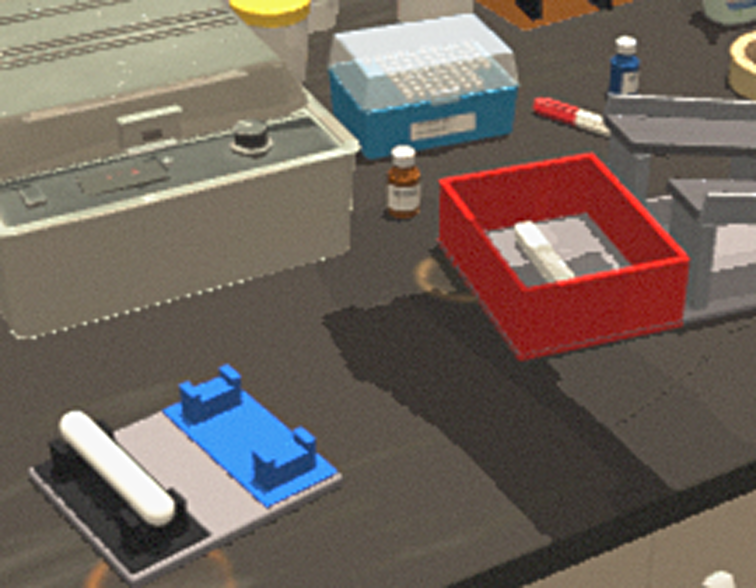

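View pics/w7.png

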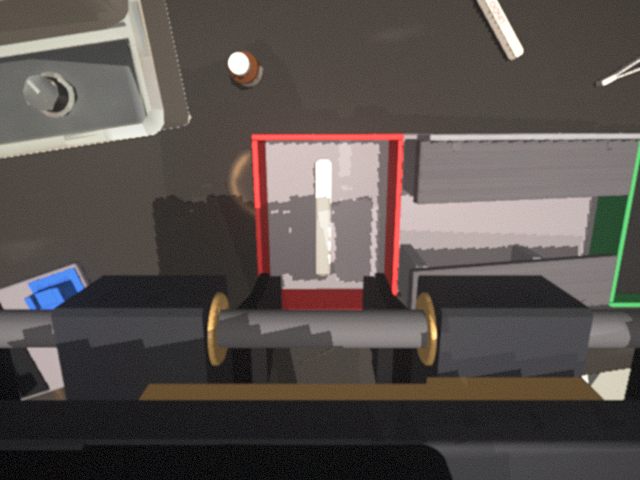

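The bar lies flat on the pocket floor, from (323,160) to (322,275) in the wrist view, clear of the walls. The spare is still in the black nest and the blue nest is empty. I'll let the arm settle clear of everything and hand in.

```bash
python3 -m crank '[0.4,0,0,0,0,0,0, 0.4,0,0,0,0,0,0, 0.4,0,0,0,0,0,0, 0.4,0,0,0,0,0,0, 0.4,0,0,0,0,0,0]'
python3 - <<'E'
from workcell import close_job,sense
s=sense(); print(s["clock"],s["ft_force"],abs(s["qvel"]).max())
print(close_job())
E
```

```text
clock: 13.2
tcp_pos: [543.7, -22.5, 184.0]
ee_rot: [[-0.984, -0.001, -0.176], [0.176, 0.0, -0.984], [0.001, -1.0, 0.0]]
ft_force: [0.1, -0.1, 0.0]
finger_gap: 34.9
13.2 [ 0.05321331 -0.14063524  0.04749   ] 0.004963957452288111
the job is handed in; nothing more can be done
None
```

The bar from the blue nest turned out to be worn and is now in the red reject pocket. I laid it crosswise on the upper part of the ramp and let go; over a second later it had not moved. I then picked it up again and let it drop the last 10–15 mm into the pocket.

My last pictures show it flat on the pocket floor, clear of the walls, with the spare still in the black nest. The arm was at rest above the pocket with no contact force when I handed in at 13.2 s. The highest wrist force I read was about 2.3 N, when the bar first touched the ramp, though I only read it at the end of each move.

No check failed. The wrist view matched the fixed-camera positions to 1–3 mm for the bar and stand points I relied on. Some less distinct stand points, mainly on the trough, were off by more, but nothing depended on them. The fingers measured the bar at 12.3 to 13.0 mm, slightly under the stated 13 to 16 mm.

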